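Load the archive press, close it and back it off two turns

TASK

Slide the tray with the plaster relief along the press's loading shelf, between the guide rails, until it is fully home against the backstop. Then wind the press's handwheel clockwise (seen from above) all the way down to its stop, back it off exactly two full turns, and finish still gripping the wheel's upright crank handle in the fingers - do not let go of it. Leave the other things on the table undisturbed.

Things in the scene. Friction and masses are not known exactly. Their poses are not given: they have to be found in the camera images.
- press: Small steel screw press, fixed. Origin on the table directly under the screw axis, z up. Base plate 250 (x) x 430 (y) mm, 12 mm thick, y -330 to +100; its -y part is the loading shelf, the tray goes in along +y. Columns of 22 mm diameter at x = +-108, y = 0; above them a crosshead 250 x 50 mm, 85 to 115 mm above the table, and the handwheel.
- channel (a point): Middle of the entry between the two guide rails, at shelf height: press y = -50 mm, 12 mm up. From here the rails run to the backstop, 155 mm apart, tops 28 mm above the table; towards -y they flare outward for another 25 mm.
- backstop (a point): Middle of the backstop's face, at shelf height: press y = +65 mm. The tray is fully home when its +y end touches it; the tray's origin is then 24 mm to the -y side of the press's origin, the frames aligned, the grip tab still outside.
- platen_gap (a point): Point in the press, on the screw axis, 39 mm above the table: the underside of the 125 x 110 mm platen is here when the wheel is at its stop, and 5 mm higher for each turn open.
- tray: Open aluminium tray 148 (x) x 178 (y) mm, walls 14 mm high, 0.25 kg. Origin under its centre, z up. On its -y end an upright grip tab 14 mm thick (x), y -88 to -125 mm, 6 to 50 mm above the tray's underside: grip it across x from above. Starts on the loading shelf (12 mm above the table), askew and off the centre line.
- plaque: Plaster relief slab lying loose in the tray, 130 x 160 mm, 21 mm high with its relief, 0.35 to 0.6 kg. Origin under its centre. It stays in the tray.
- wheel (a joint): Turn of the handwheel in rad: 0 is its stop (press closed); it grows counterclockwise seen from above as the press opens, 6.283 a turn, up to 21.4. Starts between 0.5 and 1.25 turns open. Steady friction of about 0.12 N m (2.4 N at the crank handle); it stays where it is left. The stop is hard.
- wheel_hub (a point): Point on the wheel's vertical axis, on top of its hub, 150 mm above the table. The wheel is 132 mm across its rim, the rim's top 144 mm above the table.
- crank: Upright round wooden crank handle on the wheel, 18 mm diameter, 48 mm tall, spinning freely about its own axis (its own yaw means nothing). Origin at its lower end, 146 mm above the table, 50 mm from the wheel's axis. At wheel = q it lies at angle q + pi from the press's +x, about the hub.
- brush: Bystander: flat brush lying on the table, 170 mm long.
- weight: Bystander: brass weight, 52 mm wide, 52 mm tall.
- paste_jar: Bystander: closed jar, 60 mm wide, 75 mm tall.
- tape: Bystander: paper tape ring lying flat, 84 mm wide, 22 mm tall.
- book: Bystander: closed book lying flat, 170 x 240 x 32 mm.
- pencil_cup: Bystander: steel cup, 72 mm wide, 95 mm tall.
- spatula: Bystander: spatula lying on the table, 200 mm long.

How it is judged:
On the way, in this order (a step that is already met when the one before it is completed fails the run):
1. the tray, with the relief in it, is fully home in the press (y of tray in the frame of press between -0.029 and -0.018 m and x of tray in the frame of press between -0.008 and 0.008 m and angle between the y axis of tray and the y axis of press, either way round below 0.07 rad and angle between tray's own z axis and vertical below 0.05 rad and z of tray in the frame of press below 0.016 m and horizontal distance between plaque and tray below 0.012 m and z of plaque in the frame of tray below 0.009 m), for 0.2 s.
2. the wheel is closed to its stop, with the tray still home (all of step 1 and value of joint wheel below 0.1 rad), for 0.1 s.
At the end, for the whole second after the job is handed in: The tray is home (within 5 mm of the backstop, centred, flat) with the relief in it; the wheel stands at two turns open (12.57 rad) within 0.3 rad and does not move; the fingers hold the crank handle between them (over 6 N, the grasp point within 16 mm of the handle's axis) (all of step 1 and value of joint wheel between 12.266 and 12.866 rad and velocity of joint wheel between -0.1 and 0.1 rad/s and contact force between the fingers and crank above 6 N and horizontal distance between the grasp point and crank below 0.016 m); the arm keeps its last pose, push and grip.
It fails at once if a bystander was moved by more than 30 mm (distance of any of brush, weight, paste_jar, tape, book, pencil_cup, spatula from where it was at the start of the episode above 0.03 m).
It also fails if it takes over 72 s, if anything falls off the work surface, if the arm or the gripper's body presses on something with over 40 N, if the wrist force passes 120 N, or if a joint passes its speed limit or range.

ROBOT

A 6-joint arm with a two-finger parallel gripper is mounted at the origin on the work surface. World frame = base frame: x ahead of the robot, y to its left, z up, the work surface at z = 0. Lengths are in m, angles in rad, forces in N, time in s.
With the tool pointing down it reaches from about 0.3 to 0.775 m from the base axis. Payload 14.6 kg.
Tool frame: the origin (TCP) lies midway between the tips of the shut fingers; the grasp point (between the pads) lies 19 mm behind it (ctrl.grip_depth is the z of the grasp point in the tool frame, in m); z points along the fingers, y is the line along which they close (so a half turn about z gives the same grasp; the last joint's range is limited). The gripper opens to 94 mm and grips with 3 to 60 N. Pads are 16 mm wide; open, the fingers measure 119 mm over their backs; the gripper's body (75 mm by 177 mm) begins 78 mm behind the grasp point.
Start: joints at [-1.361, 0.3, 1.521, -0, 1.321, -0.067], TCP at [0.15, -0.529, 0.205] pointing down, gripper open.
Joint ranges: [-3.03, 3.03], [-0.79, 2.21], [0.23, 2.52], [-1.04, 4.18], [0, 3.07], [-2.55, 2.55]. Speed limits (rad/s): [2.22, 2.22, 2.57, 3.14, 3.14, 3.14].

INTERFACE

Orientations are given as [roll, pitch, yaw] about the fixed x, y, z axes, in that order (R = Rz(yaw) Ry(pitch) Rx(roll)).
In Python, from station import ctrl gives the robot as it stands. The module is installed in compiled form; this text tells all that it offers.
- The arm moves only by the tool carry_out, never from a script. Its argument "commands" is a list of rows, each a list of 3 entries, a list of its own where there are three numbers: the closure, from 0 (fully open) to 1 (shut), then the shift along the tool's x, y, z in mm, then the turn, a rotation vector about the tool's x, y, z in rad. In form: [[gripper, [tx, ty, tz], [wx, wy, wz]], ...]. A call has 1 to 10 rows; each row shifts and turns the commanded pose from where the row before left it, along the tool's axes as they then stand; what a row does not reach is not made up. A row lasts 1/8 s, in which the tool goes at most 62.5 mm and 10.7 degrees, less where a joint would pass 70% of its speed; a pose out of reach is approached as far as the arm can. A call with a gripper value outside its range is refused whole. The fingers move at their own pace and stop on an object; "squeeze" is the grip in N (left out, the last holds). Time passes only in rows, so rows that do not move let the fingers close. It gives the time, the measured TCP pose, the force, the opening and the grip force at its end, in the units of the state.
- ctrl.get_obs(): the state, without advancing time (a new reading comes with each control period).
- ctrl.camera(name): name is "side" or "top"; returns a dict with "img" (480x640x3 uint8, blue, green, red), "camera_matrix" (3x3 intrinsics, pixels), "rvec" (rotation vector, rad) and "tvec" (3), from world to camera coordinates, as OpenCV has them. Camera axes: x right, y down, z forward; pixel columns grow to the right and rows downward; lengths in m; the calibration is good to about 2 mm. A picture is of the moment at which its call begins. There is no depth.
- ctrl.hand_in(): hands the job in; it is judged then, once.
Trained networks look in the newest picture that a camera, given by its name, has taken for a name from the list of things; names that differ only in an ending like _2 or _b are one class to them, and where a whole thing is asked for, a point or a joint stands for the part that bears it (a point fixed in the world has none). Each returns a list of dicts, best first, with "score" (0 to 1); they miss things now and then, are a little off and sometimes report something else, mostly with a low value. They report only what shows in the picture. A call takes as long as a camera call.
- ctrl.outline_of(thing, camera): "region" (480x640 bool, what is visible of it).
- ctrl.place_of(thing, camera): "at" ([x, y, z] in m, in world coordinates, good to about 4 mm: a listed point, or the origin of a listed thing).
The state is a dict: "time_s": time; "qpos": joint angles; "joint_vel": joint speeds; "tau": joint torques, N m; "ee_pos": TCP position; "eef_rot": TCP orientation; "force": force on the tool from outside, world axes, zero at the start; "moment": the same for the moment, N m; "grip_width": finger opening in m; "grip_force": force on a finger pad.
Only numpy, scipy, OpenCV 4.12 (cv2) and the standard library are available. Lean on these libraries where they do the work, as an engineer would, in place of code of your own. Each camera call takes 0.05 s, during which the arm holds its last target. There are 200 camera calls.

## Working session

There is one attempt and no reset: what is moved stays moved. The work goes in short steps, Python scripts to look and compute and a tool call to move; the robot and the scene stay as the last step left them, time stands still between calls to the robot, and variables do not carry over. Pictures are saved under pics/ and viewed, at most 10 in all, crops included, and the job is handed in when it is done.

Besides the shell and the picture viewer there is one more tool, called after "Call:" by a JSON object that holds its "api" and its "payload". carry_out: Moves the arm, as the interface text tells. Its arguments: {"type":"object","properties":{"commands":{"type":"array","items":{"type":"array"}},"squeeze":{"type":"number"}},"required":["commands"]}

```bash
mkdir -p pics
python3 - <<'E'
from station import ctrl
import cv2, numpy as np
for c in ("top","side"):
    d=ctrl.camera(c); cv2.imwrite(f"pics/a_{c}.png",d["img"])
    for t in ["press","channel","backstop","platen_gap","tray","plaque","wheel_hub","crank","brush","weight","paste_jar","tape","book","pencil_cup","spatula"]:
        r=ctrl.place_of(t,c)
        print(c,t,[(np.round(x["at"],3).tolist(),round(x["score"],2)) for x in r[:2]])
o=ctrl.get_obs();print(o, ctrl.grip_depth)
E
```

```text
top press [([0.55, 0.069, -0.004], 0.91)]
top channel [([0.54, 0.025, 0.008], 0.91)]
top backstop [([0.565, 0.135, 0.012], 0.91)]
top platen_gap [([0.552, 0.07, 0.044], 0.64)]
top tray []
top plaque [([0.508, -0.151, 0.014], 0.95)]
top wheel_hub [([0.551, 0.071, 0.153], 0.97)]
top crank [([0.601, 0.084, 0.149], 0.63)]
top brush [([0.697, -0.085, 0.003], 0.79)]
top weight [([0.728, 0.073, 0.002], 0.81), ([0.418, -0.541, -0.002], 0.26)]
top paste_jar [([0.341, 0.382, -0.002], 0.68)]
top tape [([0.273, -0.328, 0.004], 0.92), ([0.6, 0.088, 0.146], 0.25)]
top book [([0.571, 0.492, -0.0], 0.75), ([0.563, 0.135, 0.012], 0.23)]
top pencil_cup [([0.642, -0.452, 0.002], 0.79)]
top spatula [([0.418, -0.539, -0.004], 0.75)]
side press [([0.548, 0.076, 0.004], 0.57), ([0.573, 0.491, -0.002], 0.32)]
side channel [([0.538, 0.019, 0.011], 0.94)]
side backstop [([0.564, 0.138, 0.012], 0.81)]
side platen_gap [([0.55, 0.073, 0.04], 0.73)]
side tray []
side plaque [([0.514, -0.146, 0.019], 0.68)]
side wheel_hub [([0.548, 0.07, 0.15], 0.95), ([0.343, 0.379, 0.0], 0.75)]
side crank [([0.541, 0.024, 0.013]
[... 366 characters left out ...]
.538, 0.004], 0.56)]
{'time_s': 1.6, 'qpos': array([-1.36062230e+00,  2.99914177e-01,  1.52097392e+00,  2.08156861e-05,
        1.32069095e+00, -6.65984594e-02]), 'joint_vel': array([-0.00010419, -0.00011635,  0.00138015,  0.00042328,  0.00087419,
        0.00128211]), 'tau': array([ 2.69881511e-04, -5.31660247e+01, -3.52916193e+01,  7.08804186e-02,
        2.12804106e-02,  1.21415496e-05]), 'ee_pos': array([ 0.15029286, -0.52907106,  0.20544884]), 'eef_rot': array([ 3.14157774e+00, -1.92179215e-05,  2.76767335e-01]), 'force': array([-0.76568102,  0.47175026, -0.68248514]), 'moment': array([-0.01254785, -0.02171964, -0.03373847]), 'grip_force': 0.0, 'grip_width': 0.09386771383198471} -0.0188
```

View pics/a_top.png

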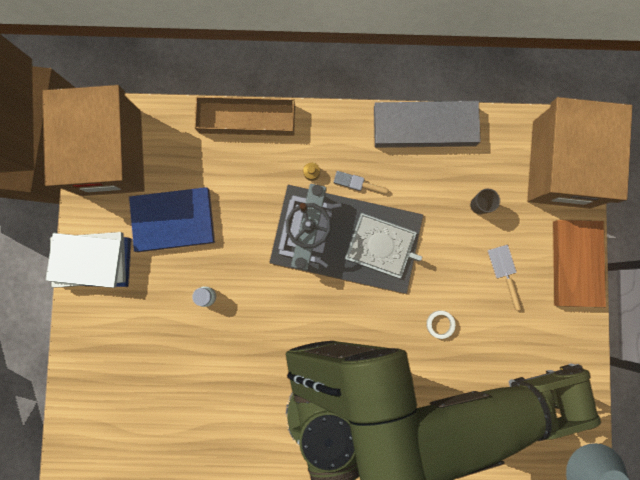

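View pics/a_side.png

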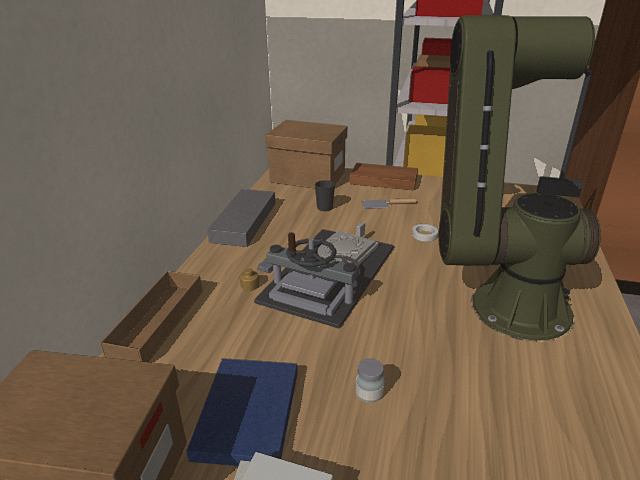

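```bash
cat > h.py <<'E'
import cv2, numpy as np
from station import ctrl
def world(d,uv,z):
    """pixels -> world at height z"""
    K=d["camera_matrix"];R,_=cv2.Rodrigues(d["rvec"]);t=np.ravel(d["tvec"])
    p=cv2.undistortPoints(np.array(uv,float).reshape(-1,1,2),K,None).reshape(-1,2)
    r=np.c_[p,np.ones(len(p))]@R; c=-R.T@t
    return c+r*((z-c[2])/r[:,2])[:,None]
def pix(d,P):
    return cv2.projectPoints(np.array(P,float).reshape(-1,3),d["rvec"],d["tvec"],d["camera_matrix"],None)[0].reshape(-1,2)
E
python3 - <<'E'
from h import *
d=ctrl.camera("top")
cv2.imwrite("pics/b_top.png",cv2.resize(d["img"][170:305,260:435],None,fx=4.5,fy=4.4,interpolation=cv2.INTER_CUBIC))
for t in ["plaque","tray","press"]:
    for x in ctrl.outline_of(t,"top")[:2]:
        m=x["region"].astype(np.uint8); pts=cv2.findNonZero(m)
        b=cv2.boxPoints(cv2.minAreaRect(pts)); print(t,x["score"],m.sum(),b.round(1).tolist())
        for z in (0.012,0.026,0.03): print(z,world(d,b,z).round(3)[:,:2].tolist())
print("plate",world(d,[(287,185),(424,213),(409,291),(271,266)],.012).round(3))
E
```

```text
plaque 0.67 2368 [[347.6000061035156, 257.1000061035156], [362.70001220703125, 215.10000610351562], [414.70001220703125, 233.8000030517578], [399.5, 275.79998779296875]]
0.012 [[0.467, -0.049], [0.598, -0.093], [0.544, -0.254], [0.414, -0.209]]
0.026 [[0.466, -0.049], [0.596, -0.092], [0.542, -0.251], [0.414, -0.207]]
0.03 [[0.466, -0.048], [0.595, -0.092], [0.542, -0.251], [0.413, -0.206]]
tray 0.95 732 [[343.70001220703125, 258.29998779296875], [361.1000061035156, 211.0], [430.0, 236.39999389648438], [412.5, 283.70001220703125]]
0.012 [[0.463, -0.037], [0.61, -0.088], [0.537, -0.301], [0.391, -0.249]]
0.026 [[0.462, -0.037], [0.608, -0.087], [0.536, -0.298], [0.391, -0.247]]
0.03 [[0.462, -0.037], [0.608, -0.087], [0.535, -0.297], [0.391, -0.246]]
tray 0.68 8363 [[268.8999938964844, 263.0], [287.8999938964844, 177.89999389648438], [425.6000061035156, 208.6999969482422], [406.6000061035156, 293.79998779296875]]
0.012 [[0.443, 0.19], [0.708, 0.141], [0.623, -0.286], [0.36, -0.231]]
0.026 [[0.442, 0.189], [0.705, 0.14], [0.62, -0.284], [0.36, -0.229]]
0.03 [[0.442, 0.188], [0.704, 0.14], [0.62, -0.283], [0.36, -0.228]]
press 0.92 8762 [[268.1000061035156, 263.29998779296875], [287.20001220703125, 177.8000030517578], [426.1000061035156, 208.8000030517578], [407.0, 294.3999938964844]]
0.012 [[0.442, 0.193], [0.708, 0.143], [0.622, -0.288], [0.358, -0.232]]
0.026 [[0.441, 0.191], [0.705, 0.142], [0.62, -0.286], [0.358, -0.23]]
0.03 [[0.441, 0.191], [0.704, 0.142], [0.62, -0.285], [0.358, -0.23]]
press 0.74 580 [[471.0, 189.0], [499.0, 189.0], [499.0, 214.0], [471.0, 214.0]]
0.012 [[0.688, -0.427], [0.69, -0.514], [0.612, -0.513], [0.61, -0.427]]
0.026 [[0.685, -0.423], [0.687, -0.509], [0.61, -0.509], [0.608, -0.423]]
0.03 [[0.684, -0.422], [0.687, -0.508], [0.609, -0.508], [0.607, -0.422]]
plate [[ 0.685  0.143  0.012]
 [ 0.609 -0.282  0.012]
 [ 0.369 -0.238  0.012]
 [ 0.434  0.184  0.012]]
```

View pics/b_top.png

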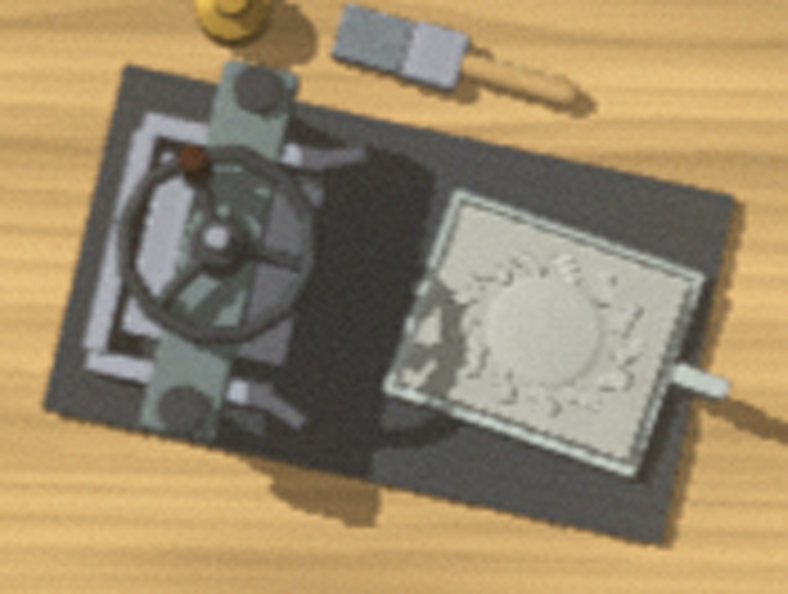

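Run:
```python
from h import *
from scipy.optimize import least_squares
d=ctrl.camera("top")
s=lambda P:np.array(P,float)/[4.5,4.4]+[260-.5+.11,170-.5+.11]
def fit(M,z,uv,x0):
    M=np.array(M)
    def f(p):
        c,sn=np.cos(p[2]),np.sin(p[2])
        W=M@np.array([[c,sn],[-sn,c]])+p[:2]
        return (pix(d,np.c_[W,np.broadcast_to(z,len(M))])-uv).ravel()
    r=least_squares(f,x0);print(r.x.round(4),r.fun.round(1));return r.x
p=fit([[.125,.1],[.125,-.33],[-.125,-.33],[-.125,.1]],.012,s([(124,66),(738,200),(665,545),(45,408)]),[.55,.07,-.2])
hub=fit([[0,0]],.15,s([(217,237)]),[.55,.07,0]); 
t=fit([[.074,.089],[.074,-.089],[-.074,-.089],[-.074,.089]],.026,s([(456,192),(703,278),(633,475),(385,387)]),[.5,-.15,-.3])
tt=fit([[.074,.089],[.074,-.089],[-.074,-.089],[-.074,.089],[0,-.125]],[.026]*4+[.062],s([(456,192),(703,278),(633,475),(385,387),(728,388)]),t)
c,sn=np.cos(p[2]),np.sin(p[2]);R=np.array([[c,-sn],[sn,c]])
print("tray in press",R.T@(t[:2]-p[:2]),t[2]-p[2])
print("crank", world(d,s([(193,160)]),.192))
for y in(-.106,): print("tab",t[:2]+[-np.sin(t[2])*y,np.cos(t[2])*y])
```

```text
[ 0.5461  0.0671 -0.1946] [ 0.5 -0.5  0.1 -0.7 -0.3  0.4 -0.4  0.7]
[0.5508 0.0697 0.    ] [-0.  0.]
[ 0.505  -0.148  -0.3207] [ 0.1 -0.6  0.3 -0.5 -0.1  0.5 -0.4  0.6]
[ 0.5054 -0.1479 -0.3179] [ 0.  -0.7  0.2 -0.7  0.   0.4 -0.4  0.6  0.1  0.4]
tray in press [ 0.00125934 -0.21894366] -0.1261112128206705
crank [[0.59378462 0.08409562 0.192     ]]
tab [ 0.47161855 -0.24858964]
```

Call:
{"api": "carry_out", "payload": {"commands": [[0.4,[43,-19.7,0],[0,0,0]],[0.4,[43,-19.7,0],[0,0,0]],[0.4,[43,-19.7,0],[0,0,0]],[0.4,[43,-19.7,0],[0,0,0]],[0.4,[43,-19.7,0],[0,0,0]],[0.4,[43,-19.7,0],[0,0,0]],[0.4,[43,-19.7,0],[0,0,0]],[0.4,[43,-19.7,0],[0,0,0]],[0.4,[43,-19.7,0],[0,0,0]],[0.4,[0,0,0],[0,0,-0.165]]], "squeeze": 25}}

```text
time_s: 3.1
ee_pos: [0.4758, -0.2507, 0.2052]
eef_rot: [-3.141, -0.0, 0.447]
force: [-0.0, -0.3, -0.0]
grip_width: 0.0564
grip_force: 0.0
```

Call:
{"api": "carry_out", "payload": {"commands": [[0.4,[0,0,0],[0,0,-0.165]],[0.4,[0,0,0],[0,0,-0.165]],[0.4,[0,0,0],[0,0,-0.16]],[0.4,[0,0,0],[0,0,-0.16]],[0.4,[0,0,0],[0,0,-0.16]],[0.4,[0,0,40],[0,0,0]],[0.4,[0,0,40],[0,0,0]],[0.4,[0,0,0],[0,0,0]]]}}

```text
time_s: 4.1
ee_pos: [0.473, -0.2521, 0.1234]
eef_rot: [-3.137, -0.001, 1.252]
force: [0.6, -0.9, 0.2]
grip_width: 0.0561
grip_force: 0.0
```

Call:
{"api": "carry_out", "payload": {"commands": [[0.4,[0,0,31],[0,0,0]],[0.4,[0,0,31],[0,0,0]],[0.4,[0,0,31],[0,0,0]],[0.4,[0,0,0],[0,0,0]],[1,[0,0,0],[0,0,0]],[1,[0,0,0],[0,0,0]],[1,[0,0,0],[0,0,0]],[1,[0,0,0],[0,0,0]],[1,[0,0,0],[0,0,0]]]}}

```text
time_s: 5.22
ee_pos: [0.4742, -0.2528, 0.0327]
eef_rot: [3.141, 0.0, 1.252]
force: [-0.7, -0.1, 2.6]
grip_width: 0.0143
grip_force: 25.0
```

Run:
```python
from h import *
d=ctrl.camera("top"); 
cv2.imwrite("pics/c_top.png",cv2.resize(d["img"][170:305,260:435],None,fx=4.5,fy=4.4,interpolation=cv2.INTER_CUBIC))
o=ctrl.get_obs();print(o["ee_pos"],o["eef_rot"],o["grip_width"],o["grip_force"],o["force"])
```

```text
[ 0.47416424 -0.25278523  0.0326455 ] [3.14149591e+00 3.83743652e-05 1.25183212e+00] 0.013406575236423456 25.001014173030853 [-0.89292281  0.82814889  3.4215327 ]
```

View pics/c_top.png

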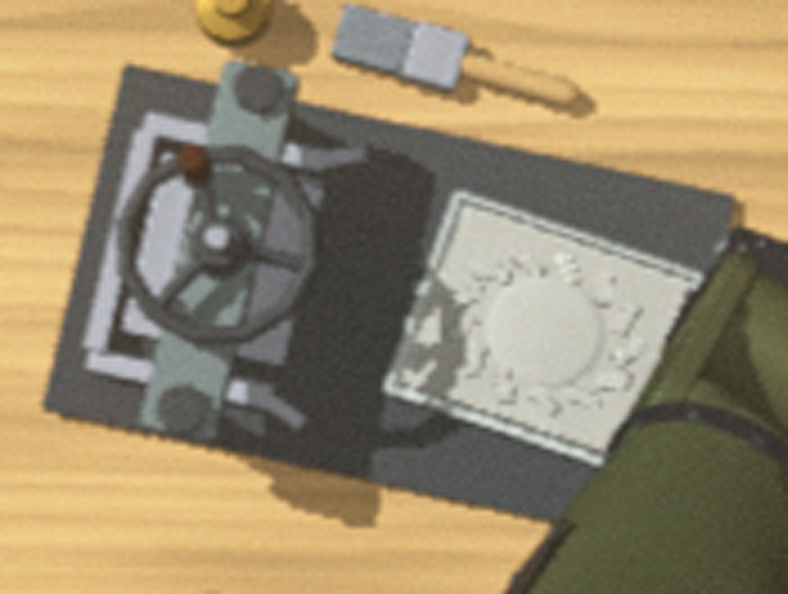

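Call:
{"api": "carry_out", "payload": {"commands": [[1,[0,0,0],[0,0,-0.04]],[1,[0,0,0],[0,0,-0.04]],[1,[0,0,0],[0,0,-0.041]],[1,[5,5,0],[0,0,0]],[1,[7,5,0],[0,0,0]],[1,[10,0,0],[0,0,0]],[1,[10,0,0],[0,0,0]],[1,[10,0,0],[0,0,0]],[1,[5,0,0],[0,0,0]],[1,[0,0,0],[0,0,0]]]}}

```text
time_s: 6.52
ee_pos: [0.4936, -0.2082, 0.0327]
eef_rot: [3.141, -0.0, 1.373]
force: [1.1, 3.4, 4.2]
grip_width: 0.0139
grip_force: 25.0
```

Run:
```python
from h import *
d=ctrl.camera("top"); 
cv2.imwrite("pics/d_top.png",cv2.resize(d["img"][170:305,260:435],None,fx=4.5,fy=4.4,interpolation=cv2.INTER_CUBIC))
o=ctrl.get_obs();print(o["ee_pos"],o["eef_rot"],o["grip_width"],o["grip_force"],o["force"])
```

```text
[ 0.49358726 -0.20821687  0.03266811] [ 3.14112490e+00 -6.40606969e-04  1.37257184e+00] 0.013771253781695815 25.000756680965424 [2.36894715 4.45022206 5.08510156]
```

View pics/d_top.png

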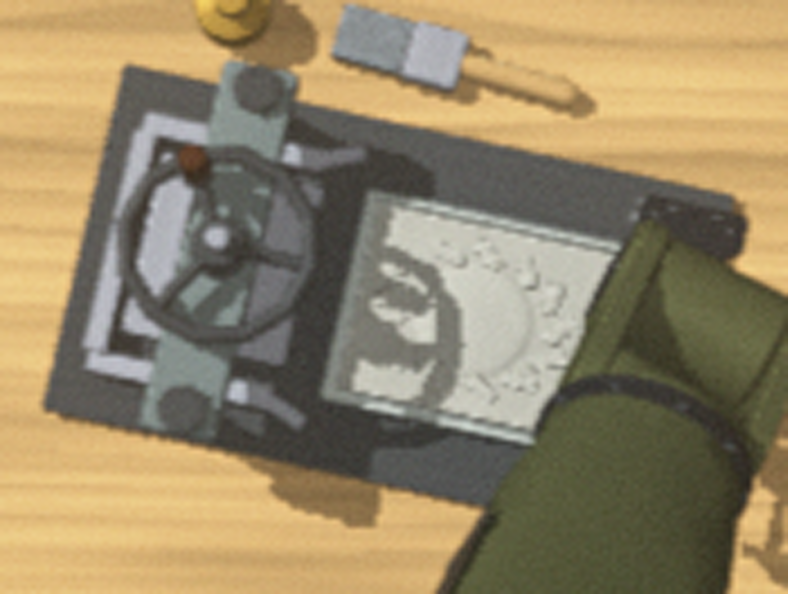

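Run:
```python
from h import *
d=ctrl.camera("top")
x0,y0,w,h,f=272,180,110,90,7
im=(255*(d["img"]/255.)**.5).astype(np.uint8)
im=cv2.resize(im[y0:y0+h,x0:x0+w],None,fx=f,fy=f,interpolation=cv2.INTER_CUBIC)
def draw(P,col,cl=False):
    q=((pix(d,P)-[x0,y0]+.5)*f*16).astype(np.int32); cv2.polylines(im,[q],cl,col,1,cv2.LINE_AA,4)
def pose(x,y,a): 
    c,s=np.cos(a),np.sin(a); return lambda L:[[x+c*u-s*v,y+s*u+c*v,z] for u,v,z in L]
g=pose(.5461,.0671,-.1965)   # press in raw picture frame
for s in(1,-1): draw(g([(s*.0775,.065,.028),(s*.0775,-.05,.028)]),(0,0,255))
draw(g([(0,-.2,.012),(0,.065,.012)]),(0,0,255)); draw(g([(-.0775,.065,.028),(.0775,.065,.028)]),(0,0,255))
draw(g([(.125,.1,.012),(.125,-.33,.012),(-.125,-.33,.012),(-.125,.1,.012)]),(0,255,0),True)
o=ctrl.get_obs()["ee_pos"]; a=-.198; b=(-.0035,.0013)
t=pose(o[0]+b[0]-np.sin(a)*.109,o[1]+b[1]+np.cos(a)*.109,a)
draw(t([(.074,.089,.026),(.074,-.089,.026),(-.074,-.089,.026),(-.074,.089,.026)]),(255,0,0),True)
cv2.imwrite("pics/e.png",im)
```

```text
(no output)
```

View pics/e.png

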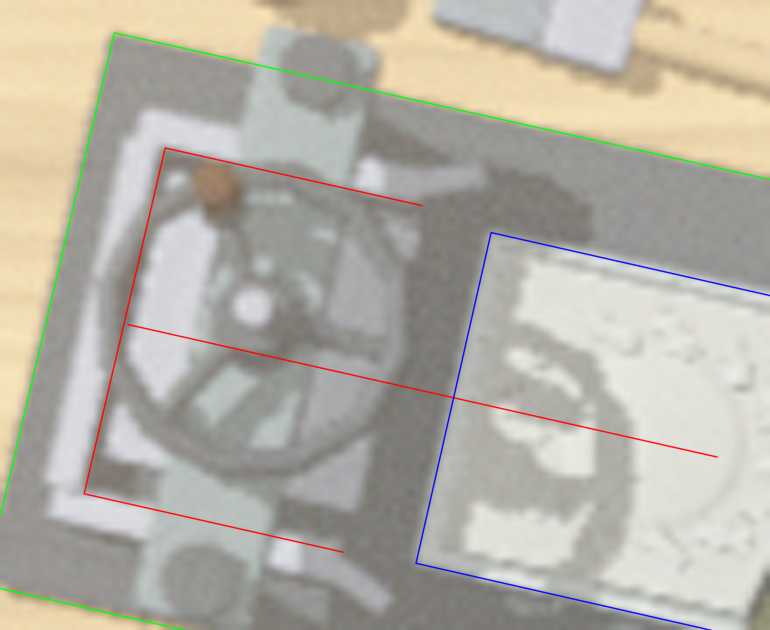

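Call:
{"api": "carry_out", "payload": {"commands": [[1,[7,0,0],[0,0,0]],[1,[9,0,0],[0,0,0]],[1,[9,0,0],[0,0,0]],[1,[9,0,0],[0,0,0]],[1,[9,0,0],[0,0,0]],[1,[9,0,0],[0,0,0]],[1,[8,0,0],[0,0,0]]]}}

```text
time_s: 7.5
ee_pos: [0.505, -0.1503, 0.0326]
eef_rot: [3.141, 0.001, 1.372]
force: [-0.7, -5.9, 4.5]
grip_width: 0.0139
grip_force: 25.0
```

Call:
{"api": "carry_out", "payload": {"commands": [[1,[9,0,0],[0,0,0]],[1,[9,0,0],[0,0,0]],[1,[9,0,0],[0,0,0]],[1,[9,0,0],[0,0,0]],[1,[8,0,0],[0,0,0]],[1,[8,0,0],[0,0,0]],[1,[6,0,0],[0,0,0]],[1,[6,0,0],[0,0,0]],[1,[5,0,0],[0,0,0]]]}}

```text
time_s: 8.62
ee_pos: [0.5186, -0.0827, 0.0326]
eef_rot: [3.141, 0.001, 1.372]
force: [-0.8, -7.3, 5.8]
grip_width: 0.0139
grip_force: 25.0
```

Call:
{"api": "carry_out", "payload": {"commands": [[1,[4,0,0],[0,0,0]],[1,[3,0,0],[0,0,0]],[1,[3,0,0],[0,0,0]],[1,[2,0,0],[0,0,0]],[1,[1,0,0],[0,0,0]],[1,[0,0,0],[0,0,0]]]}}

```text
time_s: 9.38
ee_pos: [0.5211, -0.0701, 0.0327]
eef_rot: [3.141, 0.001, 1.372]
force: [-1.5, -6.0, 6.0]
grip_width: 0.0137
grip_force: 25.0
```

Call:
{"api": "carry_out", "payload": {"commands": [[1,[1,0,0],[0,0,0]],[1,[1,0,0],[0,0,0]],[1,[1,0,0],[0,0,0]]]}}

```text
time_s: 9.75
ee_pos: [0.5217, -0.0673, 0.0327]
eef_rot: [3.141, 0.001, 1.372]
force: [-1.4, -7.9, 4.4]
grip_width: 0.0139
grip_force: 25.0
```

Call:
{"api": "carry_out", "payload": {"commands": [[1,[1,0,0],[0,0,0]],[1,[1,0,0],[0,0,0]],[1,[1,0,0],[0,0,0]]]}}

```text
time_s: 10.12
ee_pos: [0.5223, -0.0644, 0.0327]
eef_rot: [3.141, 0.001, 1.372]
force: [-1.3, -7.0, 5.9]
grip_width: 0.0137
grip_force: 25.0
```

Call:
{"api": "carry_out", "payload": {"commands": [[1,[0.7,0,0],[0,0,0]],[1,[0.7,0,0],[0,0,0]]]}}

```text
time_s: 10.38
ee_pos: [0.5225, -0.0629, 0.0327]
eef_rot: [3.141, 0.001, 1.372]
force: [-1.2, -7.2, 6.3]
grip_width: 0.0139
grip_force: 25.0
```

Call:
{"api": "carry_out", "payload": {"commands": [[1,[1,0,0],[0,0,0]],[1,[1,0,0],[0,0,0]]]}}

```text
time_s: 10.62
ee_pos: [0.5232, -0.0622, 0.0327]
eef_rot: [3.14, 0.003, 1.372]
force: [1.1, -20.8, 1.5]
grip_width: 0.0136
grip_force: 25.0
```

Call:
{"api": "carry_out", "payload": {"commands": [[1,[0.7,0,0],[0,0,0]],[1,[0.7,0,0],[0,0,0]]]}}

```text
time_s: 10.88
ee_pos: [0.5234, -0.0618, 0.0326]
eef_rot: [3.14, 0.004, 1.372]
force: [-0.8, -26.8, 2.6]
grip_width: 0.0136
grip_force: 25.0
```

Call:
{"api": "carry_out", "payload": {"commands": [[1,[0.7,0,0],[0,0,0]],[1,[0.7,0,0],[0,0,0]]]}}

```text
time_s: 11.12
ee_pos: [0.5236, -0.0609, 0.0327]
eef_rot: [3.14, 0.005, 1.372]
force: [-2.1, -31.0, 2.3]
grip_width: 0.0137
grip_force: 25.0
```

Call:
{"api": "carry_out", "payload": {"commands": [[0.5,[0,0,0],[0,0,0]],[0.5,[0,0,0],[0,0,0]],[0.5,[0,0,0],[0,0,0]],[0.5,[0,0,0],[0,0,0]],[0.5,[0,0,-15],[0,0,0]],[0.5,[0,0,-45],[0,0,0]],[0.5,[0,0,-50],[0,0,0]],[0.5,[0,0,-50],[0,0,0]],[0.5,[0,0,-40],[0,0,0]],[0.5,[0,0,0],[0,0,0]]]}}

```text
time_s: 12.38
ee_pos: [0.5244, -0.0575, 0.2364]
eef_rot: [3.135, -0.0, 1.373]
force: [-0.2, 0.1, -0.9]
grip_width: 0.0472
grip_force: 0.0
```

Run:
```python
from h import *
d=ctrl.camera("side"); 
cv2.imwrite("pics/f.png",cv2.resize(d["img"][190:350,230:410],None,fx=3.6,fy=3.6,interpolation=cv2.INTER_CUBIC))
for t in("crank","wheel_hub","tray"): print(t,[(x["at"],x["score"]) for x in ctrl.place_of(t,"side")])
o=ctrl.get_obs();print(o["ee_pos"],o["eef_rot"],o["grip_width"],o["force"])
```

```text
crank [([0.6001, 0.0837, 0.1499], 0.66)]
wheel_hub [([0.549, 0.0677, 0.1507], 0.75)]
tray [([0.6997, -0.0863, 0.0006], 0.72)]
[ 0.52300529 -0.05734219  0.23149158] [-3.13980333e+00  3.29375631e-05  1.37280340e+00] 0.047223296920727686 [-0.0206264  -0.4419377  -0.04279867]
```

View pics/f.png

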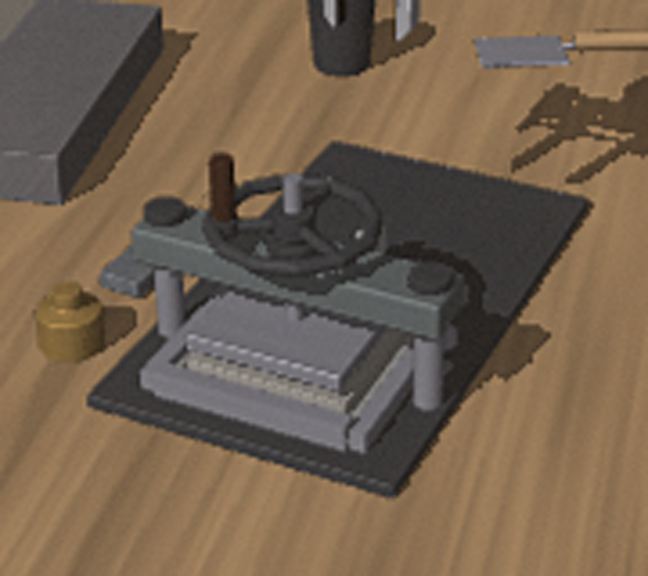

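Call:
{"api": "carry_out", "payload": {"commands": [[0.45,[30,9,0],[0,0,0]],[0.45,[44,13.5,0],[0,0,0]],[0.45,[45,13.6,0],[0,0,0]],[0.45,[35,10.5,0],[0,0,0]],[0.45,[0,0,0],[0,0,0]],[0.45,[0,0,20],[0,0,0]],[0.45,[0,0,30],[0,0,0]],[0.45,[0,0,25],[0,0,0]],[0.45,[0,0,0],[0,0,0]]]}}

```text
time_s: 13.7
ee_pos: [0.5982, 0.0836, 0.1553]
eef_rot: [-3.137, 0.001, 1.372]
force: [-0.4, 0.6, 0.4]
grip_width: 0.0518
grip_force: 0.0
```

Run:
```python
from h import *
d=ctrl.camera("side"); 
cv2.imwrite("pics/g.png",cv2.resize(d["img"][170:310,230:410],None,fx=4,fy=4,interpolation=cv2.INTER_CUBIC))
o=ctrl.get_obs();print(o["ee_pos"],o["eef_rot"],o["grip_width"],o["force"],o["qpos"])
```

```text
[0.59902088 0.08374191 0.15710108] [-3.13995925e+00  5.30974934e-04  1.37221994e+00] 0.051755681139993466 [-0.03725096  0.44930198  0.78124529] [ 7.83782955e-02  4.63029124e-01  1.41181230e+00 -6.71697094e-05
  1.26846757e+00  2.76975166e-01]
```

View pics/g.png

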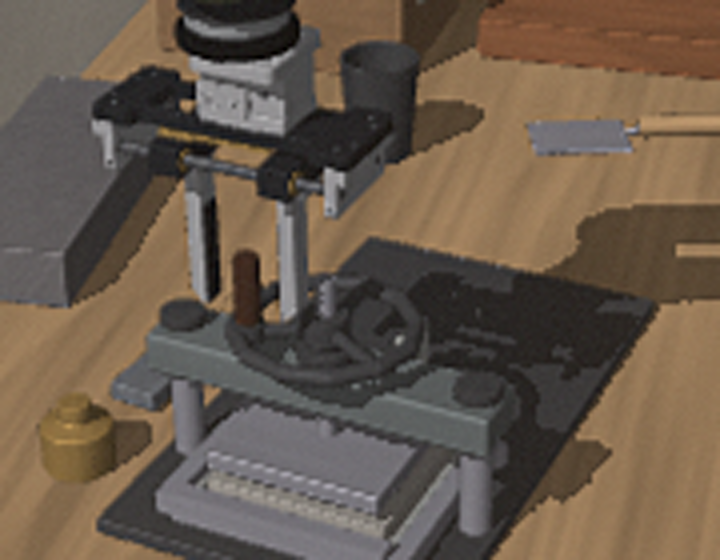

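Call:
{"api": "carry_out", "payload": {"commands": [[1,[0,0,0],[0,0,0]],[1,[0,0,0],[0,0,0]],[1,[0,0,0],[0,0,0]],[1,[0,0,0],[0,0,0]],[1,[0,0,0],[0,0,0]]], "squeeze": 25}}

```text
time_s: 14.38
ee_pos: [0.5991, 0.0843, 0.1577]
eef_rot: [-3.141, 0.0, 1.373]
force: [-5.2, -1.3, 4.8]
grip_width: 0.0168
grip_force: 25.0
```

```bash
cat >> h.py <<'E'
def arc(a0,da,n,r=50.):
    """rows of tool shifts (mm), crank angle a0 in the press frame, n steps of da"""
    a=a0+da*np.arange(n+1); s=np.round(r*np.c_[np.sin(a),np.cos(a)],1)
    return np.diff(s,axis=0).round(1).tolist()
H=np.array([.5505,.069])
def where(H=H,a=-.198):
    o=ctrl.get_obs(); v=o["ee_pos"][:2]-H
    al=np.arctan2(v[1],v[0])-a
    print("r",np.hypot(*v),"alpha",al,o["ee_pos"],"F",o["force"],"t",o["time_s"],"q6",o["qpos"][5]); return al
E
python3 -c "
from h import *
a=where(); print(arc(a,-.2,5)); print(arc(a-1,-.25,8))"
```

```text
r 0.050980206459710194 alpha 0.5030705581300787 [0.59912623 0.08431244 0.15771409] F [-5.19618955 -1.29518433  4.78534341] t 14.375 q6 0.27731172345609534
[[-9.2, 3.9], [-9.8, 2.0], [-9.9, 0.1], [-9.8, -2.0], [-9.2, -3.8]]
[[-10.2, -7.3], [-8.0, -9.6], [-5.4, -11.2], [-2.5, -12.2], [0.7, -12.5], [3.7, -11.9], [6.5, -10.6], [9.0, -8.7]]
```

Call:
{"api": "carry_out", "payload": {"commands": [[1,[-9.2,3.9,0],[0,0,0]],[1,[-9.8,2.0,0],[0,0,0]],[1,[-9.9,0.1,0],[0,0,0]],[1,[-9.8,-2.0,0],[0,0,0]],[1,[-9.2,-3.8,0],[0,0,0]]]}}

```text
time_s: 15.0
ee_pos: [0.5901, 0.0379, 0.1577]
eef_rot: [-3.141, -0.001, 1.373]
force: [-3.8, 6.6, 3.5]
grip_width: 0.0167
grip_force: 25.0
```

```bash
python3 -c "
from h import *
where()"
```

```text
r 0.050338469166842634 alpha -0.46788869230968183 [0.59008457 0.037903   0.15769123] F [-3.76324778  6.63104982  3.52923368] t 15.0 q6 0.19884089623116444
```

Call:
{"api": "carry_out", "payload": {"commands": [[1,[-10.2,-7.3,0],[0,0,0]],[1,[-8.0,-9.6,0],[0,0,0]],[1,[-5.4,-11.2,0],[0,0,0]],[1,[-2.5,-12.2,0],[0,0,0]],[1,[0.7,-12.5,0],[0,0,0]],[1,[3.7,-11.9,0],[0,0,0]],[1,[6.5,-10.6,0],[0,0,0]],[1,[9.0,-8.7,0],[0,0,0]]]}}

```text
time_s: 16.0
ee_pos: [0.506, 0.048, 0.1577]
eef_rot: [3.142, 0.001, 1.373]
force: [5.0, -1.2, 2.7]
grip_width: 0.0167
grip_force: 25.0
```

```bash
python3 -c "
from h import *
a=where();print(arc(-2.497,-.12,4),arc(-2.977,-.04,8))"
```

```text
r 0.04916886359446069 alpha -2.502221563809791 [0.50604315 0.04799607 0.15768365] F [ 4.95635559 -1.15696592  2.70728437] t 16.0 q6 0.22141923704390137
[[5.0, -3.3], [5.3, -2.7], [5.7, -2.0], [5.8, -1.3]] [[2.0, -0.3], [2.0, -0.2], [2.0, -0.2], [2.0, 0.0], [2.0, 0.0], [2.0, 0.1], [2.0, 0.2], [1.9, 0.3]]
```

Stop expected near α = −3.14; approach slowly.

Call:
{"api": "carry_out", "payload": {"commands": [[1,[5.0,-3.3,0],[0,0,0]],[1,[5.3,-2.7,0],[0,0,0]],[1,[5.7,-2.0,0],[0,0,0]],[1,[5.8,-1.3,0],[0,0,0]],[1,[2.0,-0.3,0],[0,0,0]]]}}

```text
time_s: 16.62
ee_pos: [0.5014, 0.0735, 0.1577]
eef_rot: [-3.141, 0.001, 1.373]
force: [-3.0, -1.3, 8.6]
grip_width: 0.0168
grip_force: 25.0
```

Call:
{"api": "carry_out", "payload": {"commands": [[1,[2.0,-0.2,0],[0,0,0]],[1,[2.0,-0.2,0],[0,0,0]]]}}

```text
time_s: 16.88
ee_pos: [0.5018, 0.0773, 0.1576]
eef_rot: [-3.141, 0.001, 1.373]
force: [-3.3, -2.4, 7.9]
grip_width: 0.0164
grip_force: 25.0
```

Call:
{"api": "carry_out", "payload": {"commands": [[1,[1.0,0,0],[0,0,0]],[1,[1.0,0,0],[0,0,0]]]}}

```text
time_s: 17.12
ee_pos: [0.5022, 0.0793, 0.1577]
eef_rot: [-3.14, 0.001, 1.373]
force: [-3.8, -2.1, 8.2]
grip_width: 0.0164
grip_force: 25.0
```

Call:
{"api": "carry_out", "payload": {"commands": [[1,[1.0,0,0],[0,0,0]],[1,[1.0,0,0],[0,0,0]]]}}

```text
time_s: 17.38
ee_pos: [0.5023, 0.0798, 0.1576]
eef_rot: [-3.14, 0.004, 1.373]
force: [-7.4, -16.7, 11.6]
grip_width: 0.0166
grip_force: 25.0
```

Call:
{"api": "carry_out", "payload": {"commands": [[1,[1.0,0.1,0],[0,0,0]],[1,[1.0,0.1,0],[0,0,0]]]}}

```text
time_s: 17.62
ee_pos: [0.5024, 0.0802, 0.1575]
eef_rot: [-3.139, 0.007, 1.373]
force: [-12.1, -29.0, 14.9]
grip_width: 0.0163
grip_force: 25.0
```

```bash
python3 -c "
from h import *
a=where()"
```

```text
r 0.049402769982886965 alpha 3.1100709074579087 [0.5023928  0.08023971 0.15754546] F [-12.06728555 -28.96862555  14.89625602] t 17.625 q6 0.2898416001728317
```

Call:
{"api": "carry_out", "payload": {"commands": [[1,[-2,0,0],[0,0,0]],[1,[-2,0,0],[0,0,0]]]}}

```text
time_s: 17.88
ee_pos: [0.5022, 0.0792, 0.1576]
eef_rot: [-3.14, 0.0, 1.373]
force: [-4.7, 4.0, 8.1]
grip_width: 0.0165
grip_force: 25.0
```

```bash
python3 -c "
from h import *
from scipy.optimize import least_squares
P=np.array([[.5991,.0843],[.5901,.0379],[.5060,.0480],[.5023,.0797],[.5014,.0735]])
print(least_squares(lambda c:np.hypot(*(P-c).T)-.05,H).x)
a=where(np.array([.5513,.0688]))
print(arc(np.pi,.27925,23))"
```

```text
[0.55125809 0.06941094]
r 0.05019834825767507 alpha 3.1305608192595766 [0.50219436 0.07921681 0.1576365 ] F [-4.66214485  3.99501814  8.07602887] t 17.875 q6 0.2821385407662111
[[-13.8, 1.9], [-12.7, 5.7], [-10.7, 8.9], [-7.7, 11.6], [-4.3, 13.2], [-0.5, 13.9], [3.3, 13.5], [7.0, 12.1], [10.0, 9.7], [12.3, 6.5], [13.6, 2.9], [13.9, -1.0], [13.1, -4.8], [11.2, -8.1], [8.6, -11.0], [5.2, -12.9], [1.5, -13.8], [-2.4, -13.7], [-6.1, -12.6], [-9.4, -10.3], [-11.8, -7.4], [-13.3, -3.8], [-14.0, 0.0]]
```

Call:
{"api": "carry_out", "payload": {"commands": [[1,[-15.5,2.4,0],[0,0,0]],[1,[-13.9,7.1,0],[0,0,0]],[1,[-11.1,11.1,0],[0,0,0]],[1,[-7.1,13.9,0],[0,0,0]],[1,[-2.4,15.5,0],[0,0,0]],[1,[2.4,15.5,0],[0,0,0]],[1,[7.1,13.9,0],[0,0,0]],[1,[11.1,11.1,0],[0,0,0]],[1,[13.9,7.1,0],[0,0,0]],[1,[15.5,2.4,0],[0,0,0]]]}}

```text
time_s: 19.12
ee_pos: [0.6005, 0.0599, 0.1576]
eef_rot: [-3.14, 0.001, 1.373]
force: [-12.6, -0.3, 12.6]
grip_width: 0.0164
grip_force: 25.0
```

```bash
python3 -c "
from h import *
a=where(np.array([.5513,.0690]))"
```

```text
r 0.05001758800156902 alpha 0.015237879709282032 [0.60048457 0.05990948 0.15760086] F [-12.59365682  -0.28185817  12.5966805 ] t 19.125 q6 0.236918209023975
```

Small forces, on the circle. Second half of turn one, then turn two.

Call:
{"api": "carry_out", "payload": {"commands": [[1,[15.5,-2.4,0],[0,0,0]],[1,[13.9,-7.1,0],[0,0,0]],[1,[11.1,-11.1,0],[0,0,0]],[1,[7.1,-13.9,0],[0,0,0]],[1,[2.4,-15.5,0],[0,0,0]],[1,[-2.4,-15.5,0],[0,0,0]],[1,[-7.1,-13.9,0],[0,0,0]],[1,[-11.1,-11.1,0],[0,0,0]],[1,[-13.9,-7.1,0],[0,0,0]],[1,[-15.5,-2.4,0],[0,0,0]]]}}

```text
time_s: 20.38
ee_pos: [0.5021, 0.0794, 0.1577]
eef_rot: [-3.14, -0.001, 1.374]
force: [5.1, 2.3, 4.2]
grip_width: 0.0165
grip_force: 25.0
```

Call:
{"api": "carry_out", "payload": {"commands": [[1,[-15.5,2.4,0],[0,0,0]],[1,[-13.9,7.1,0],[0,0,0]],[1,[-11.1,11.1,0],[0,0,0]],[1,[-7.1,13.9,0],[0,0,0]],[1,[-2.4,15.5,0],[0,0,0]],[1,[2.4,15.5,0],[0,0,0]],[1,[7.1,13.9,0],[0,0,0]],[1,[11.1,11.1,0],[0,0,0]],[1,[13.9,7.1,0],[0,0,0]],[1,[15.5,2.4,0],[0,0,0]]]}}

```text
time_s: 21.62
ee_pos: [0.6004, 0.0594, 0.1576]
eef_rot: [-3.139, 0.001, 1.373]
force: [-14.7, 0.1, 14.4]
grip_width: 0.0163
grip_force: 25.0
```

Call:
{"api": "carry_out", "payload": {"commands": [[1,[15.5,-2.4,0],[0,0,0]],[1,[13.9,-7.1,0],[0,0,0]],[1,[11.1,-11.1,0],[0,0,0]],[1,[7.1,-13.9,0],[0,0,0]],[1,[2.4,-15.5,0],[0,0,0]],[1,[-2.4,-15.5,0],[0,0,0]],[1,[-7.1,-13.9,0],[0,0,0]],[1,[-11.1,-11.1,0],[0,0,0]],[1,[-13.9,-7.1,0],[0,0,0]],[1,[-15.5,-2.4,0],[0,0,0]]]}}

```text
time_s: 22.88
ee_pos: [0.5021, 0.0793, 0.1577]
eef_rot: [-3.14, -0.001, 1.373]
force: [4.0, 3.2, 4.1]
grip_width: 0.0165
grip_force: 25.0
```

Call:
{"api": "carry_out", "payload": {"commands": [[1,[0,0,0],[0,0,0]],[1,[0,0,0],[0,0,0]],[1,[0,0,0],[0,0,0]]]}}

```text
time_s: 23.25
ee_pos: [0.5021, 0.0787, 0.1576]
eef_rot: [-3.14, 0.001, 1.373]
force: [-6.3, -1.7, 11.0]
grip_width: 0.0164
grip_force: 25.0
```

Run:
```python
from h import *
where(np.array([.5513,.0690]))
a=ctrl.camera("side")["img"][170:350,230:400]; b=ctrl.camera("top")["img"][170:305,260:435]
r=lambda i:cv2.resize(i,(390,390),interpolation=cv2.INTER_CUBIC)
cv2.imwrite("pics/i.png",np.hstack([r(a),r(b)]))
```

```text
r 0.05012258390117134 alpha 3.145747475030257 [0.50211617 0.07865529 0.15759784] F [-6.25404068 -1.69412373 11.04252516] t 23.25 q6 0.28163530199500003
```

View pics/i.png

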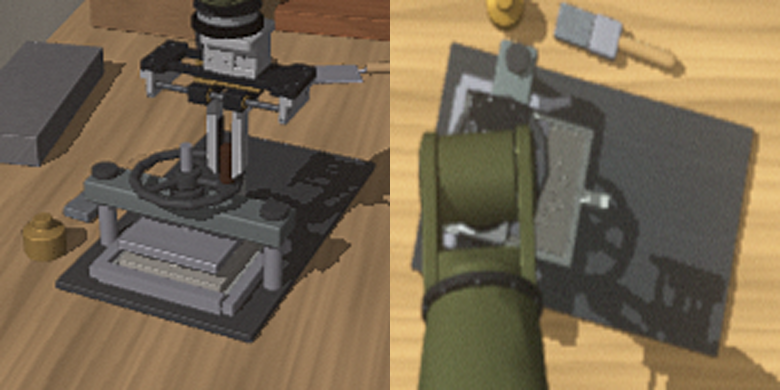

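The picture shows the handle between the fingers (left half, around 228,160), the platen raised, and the tray home with its tab outside (right half, around 597,200). Handing in.

```bash
python3 -c "
from station import ctrl
print(ctrl.hand_in())"
```

```text
the job is handed in; nothing more can be done
None
```

I handed the job in at about 23 s (limit 72 s): tray pushed home against the backstop, wheel wound down to its stop and backed off two full turns, and the fingers still gripping the crank at 25 N; the hand-in gave no verdict.

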